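# Lock the red spool's bayonet cap

## Task

The red filament spool on the bench is not locked on its stand yet: its yellow cap still stands up on its spring. Push that cap down against the spring, turn it a quarter turn clockwise (seen from above) while it is down, and let go so that it stays locked, its grip bar pointing at the green marks. Leave the caps of the blue and the white spool as they are.

Things in the scene. Friction and masses are not known exactly. Their poses are not given: they have to be found in the camera images.
- red_cap_grip (a point): centre of the grip bar of the yellow cap on the red spool, on the cap's axis; x along the bar, z up. Bar 56 mm long, 16 wide, 27 tall (top 13 mm above this point) on a disc 60 mm across (its top 13 mm below this point). Push down 12 to 14 mm (turns only below 11, bottom stop at 15; spring 4 to 10 N), then turn 90 degrees clockwise, stop up to 10 beyond; let go, it rises to 8 mm below its start
- red_stand: fixed black stand, 140 mm across, with a spool of red filament (seen at its side and through its flange); grey collar in the middle, top 72 mm up. Origin on the cap's axis at bench level, z up. White marks on the collar along +-y (bar there at the start, within 5 degrees: open), green marks along +-x (bar there: locked; its notch begins about 19 degrees short). Grip point 106 mm up at the start, 98 mm when locked
- blue_cap_grip (a point): like red_cap_grip, but of the same yellow cap on the spool of blue filament, standing up, unlocked: leave alone
- white_cap_grip (a point): like red_cap_grip, but of the same yellow cap on the spool of white filament, already locked and 8 mm lower: leave alone
Mind the look-alikes: they are no part of the job. Leave any purple look-alike of the red_stand alone.

How it is judged:
By the outcome, as a careful person would: the job done as asked, in the order asked, and still so for the second after the job is handed in, with the robot touching nothing.
It also fails if it takes over 38 s, if anything falls off the work surface, if the arm or the gripper's body presses on something with over 40 N, if the wrist force passes 120 N, or if a joint passes its speed limit or range.

## Robot

A 7-joint arm with a two-finger parallel gripper is mounted at the origin on the work surface. World frame = base frame: x ahead of the robot, y to its left, z up, the work surface at z = 0. Lengths are in m, angles in rad, forces in N, time in s.
With the tool pointing down it reaches from about 0.375 to 0.925 m from the base axis. Payload 3.1 kg.
Tool frame: the origin (TCP) lies between the finger pads; the fingertips stand 19 mm ahead of it and the grasp point (between the pads) is the TCP; z points along the fingers, y is the direction in which the jaws open and shut (so a half turn about z gives the same grasp; the last joint's range is limited). The gripper opens to 85 mm and grips with 20 to 120 N. Pads are 22 mm wide; open, the fingers measure 114 mm over their backs; the gripper's body (76 mm by 85 mm) begins 54 mm behind the grasp point. The pads swing forward as they close: fully open they stand 13 mm farther back than shut.
Start: joints at [-1.313, 0.383, 0.044, 1.598, -0.018, 1.161, -0.05], TCP at [0.226, 0.609, 0.25] pointing down, gripper open.
Joint ranges: [-2.61, 2.61], [-0.41, 2.15], [-1.48, 1.57], [0, 2.5], [-1.57, 4.71], [0.05, 1.97], [-2.85, 2.85]. Speed limits (rad/s): [2.79, 2.79, 3.14, 3.14, 3.14, 3.14, 3.14].

## Interface

Orientations are given as a unit quaternion [x, y, z, w].
In Python, from bench import move_ptp, movel, move_j, move_gripper, pause, inverse_kinematics, read_camera, camera_params, MotionError, sign_off, look_for, tip_of, read_time_s, read_qpos, read_joint_vel, read_effort, read_eef_pos, read_tcp_rot, read_ft_force, read_ft_torque, read_finger_gap gives the robot as it stands. Calls block until the motion is done:
- move_ptp(position, orientation): joint-space move of the TCP to a pose.
- movel(position, orientation=None, speed=0.15): straight line of the TCP; orientation=None keeps the orientation; speed is the mean speed in m/s.
- move_j(angles): joint-space move.
- move_gripper(opening, effort=None): finger opening in m; effort is the grip in N (None keeps the last); returns when the fingers have stopped.
- pause(seconds).
- inverse_kinematics(position, orientation): joint angles nearest the present ones, or None.
- read_camera(name): name is "side" or "top"; returns the picture (480x640x3 uint8, red, green, blue); there is no depth.
- camera_params(name): a dict with "K" (3x3 intrinsics, pixels), "dist_coeffs" ([k1, k2, p1, p2, k3] as OpenCV has them; the pictures are not rectified), "camera_from_world" (4x4, takes a point from world to camera coordinates). Camera axes: x right, y down, z forward; pixel columns grow to the right and rows downward; lengths in m; the calibration is good to about 2 mm. A picture is of the moment at which its call begins. camera_params takes no time and is no camera call.
A pose or a line that the arm cannot do raises MotionError and nothing moves.
- sign_off(): hands the job in, once; it reports no verdict.
Trained networks look in the newest picture that a camera, given by its name, has taken for a name from the list of things; names that differ only in an ending like _2 or _b are one class to them, and where a whole thing is asked for, a point or a joint stands for the part that bears it (a point fixed in the world has none). Each returns a list of dicts, best first, with "confidence" (0 to 1); they miss things now and then, are a little off and sometimes report something else, mostly with a low value. They report only what shows in the picture. A call takes as long as a camera call. They do not tell look-alikes from the thing itself.
- look_for(camera, name): "at" ([column, row] in pixels, amid what is visible of it).
- tip_of(camera, name): "at" ([column, row] in pixels: a listed point, or the origin of a listed thing).
Readings, each from a call of its own:
- read_time_s(): time.
- read_qpos(): joint angles.
- read_joint_vel(): joint speeds.
- read_effort(): joint torques, N m.
- read_eef_pos(): TCP position.
- read_tcp_rot(): TCP orientation.
- read_ft_force(): force on the tool from outside, world axes, zero at the start.
- read_ft_torque(): the same for the moment, N m.
- read_finger_gap(): finger opening in m.
Only numpy, scipy, OpenCV 4.12 (cv2) and the standard library are available. Lean on these libraries where they do the work, as an engineer would, in place of code of your own. Each camera call takes 0.05 s, during which the arm holds its last target. There are 200 camera calls.

## Working session

There is one attempt and no reset: what is moved stays moved. The work goes in short steps, each a Python script; the robot and the scene stay as the last script left them, time stands still between calls to the robot, and variables do not carry over. Pictures are saved under pics/ and viewed, about 8 in all and at most 12, crops included, and the job is handed in when it is done.

```bash
mkdir -p pics; ls
python3 - <<'E'
from bench import *
import cv2
for c in("side","top"):
    im=read_camera(c); cv2.imwrite(f"pics/{c}0.png",im[:,:,::-1])
    for n in("red_cap_grip","red_stand"):
        print(c,n,[(d["at"],round(d["confidence"],2)) for d in tip_of(c,n)])
    print(c,"look",[(d["at"],round(d["confidence"],2)) for d in look_for(c,"red_cap_grip")])
print(read_time_s(),read_tcp_rot())
E
```

```text
pics
side red_cap_grip [([289.5, 286.9], 0.62)]
side red_stand [([215.6, 422.5], 0.93), ([283.5, 241.4], 0.66)]
side look [([290.4, 289.6], 0.93), ([389.4, 215.8], 0.41)]
top red_cap_grip [([250.9, 216.4], 0.55)]
top red_stand [([341.2, 188.9], 0.97), ([257.3, 222.0], 0.72), ([179.9, 196.3], 0.7)]
top look [([253.4, 217.5], 0.63)]
0.4 [ 1.76952874e-01  9.84219305e-01 -1.98684446e-04 -1.96746610e-05]
```

View pics/side0.png

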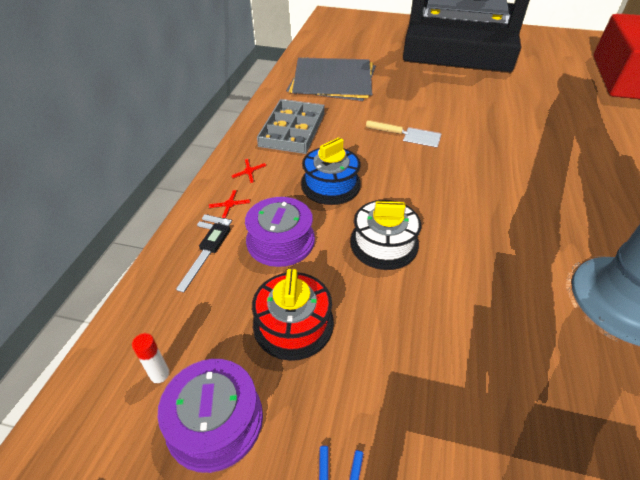

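View pics/top0.png

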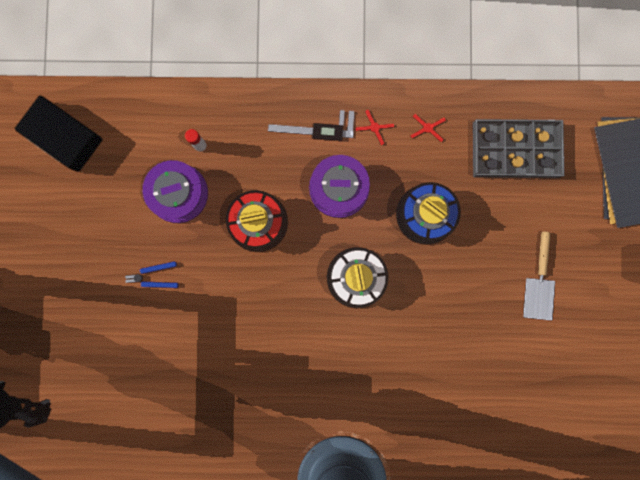

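Red cap: side (290,288), top (253,218). The others are blue at top (433,210), white at (359,277), and two purple look-alikes at (172,190) and (340,185). I'll triangulate and confirm with an enlarged crop.

```bash
cat > h.py <<'E'
from bench import *
import cv2, numpy as np
from scipy.spatial.transform import Rotation as R
def tri(ps,pt):
    P=[];X=[]
    for c,p in(("side",ps),("top",pt)):
        q=camera_params(c)
        X.append(cv2.undistortPoints(np.array([[p]],float),np.array(q["K"]),np.array(q["dist_coeffs"])).reshape(2,1)); P.append(np.array(q["camera_from_world"])[:3])
    x=cv2.triangulatePoints(P[0],P[1],X[0],X[1]).ravel(); return x[:3]/x[3]
def proj(c,p):
    q=camera_params(c);M=np.array(q["camera_from_world"])
    return cv2.projectPoints(np.atleast_2d(np.array(p,float)),cv2.Rodrigues(M[:3,:3])[0],M[:3,3],np.array(q["K"]),np.array(q["dist_coeffs"]))[0][:,0]
def on_plane(c,p,z):
    q=camera_params(c);M=np.array(q["camera_from_world"])
    u=cv2.undistortPoints(np.array([[p]],float),np.array(q["K"]),np.array(q["dist_coeffs"])).ravel()
    d=M[:3,:3].T@np.r_[u,1];o=-M[:3,:3].T@M[:3,3];return o+d*(z-o[2])/d[2]
E
python3 - <<'E'
from h import *
print(tri([289.5,286.9],[250.9,216.4]),tri([290.4,289.6],[253.4,217.5]),proj("side",[0,0,0]))
for c in("side","top"): print(c,np.linalg.inv(camera_params(c)["camera_from_world"])[:3,3])
t=cv2.imread("pics/top0.png")[180:260,213:293];s=cv2.imread("pics/side0.png")[255:365,240:350]
cv2.imwrite("pics/crop.png",np.hstack([cv2.resize(t,(400,400),interpolation=2),cv2.resize(s,(400,400),interpolation=2)]))
E
```

```text
[0.58329045 0.20357119 0.11207288] [0.58287535 0.1995922  0.10025042] [[629.84314866 300.25856869]]
side [0.43757111 0.60822707 0.65793211]
top [0.44460793 0.05500253 1.40032277]
```

View pics/crop.png

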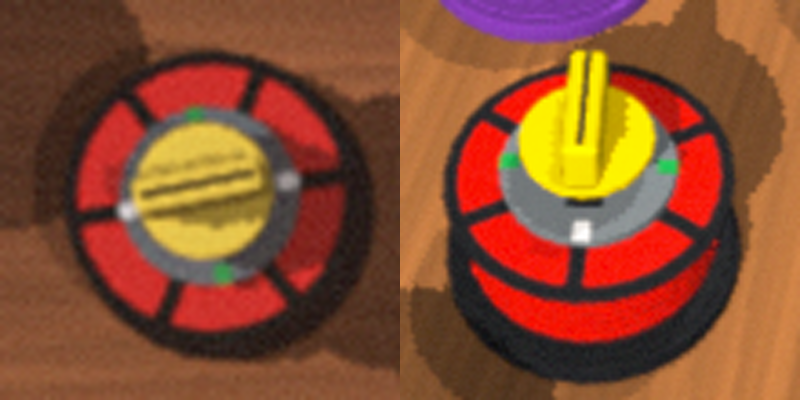

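The crop shows red filament, a raised cap and the bar along the white marks, so this is the right one. Next I'll get the axis from the collar marks and the bar direction from the stripe.

Run:
```python
from h import *
T=lambda x,y:[213+(x-2)/5,180+(y-2)/5]
S=lambda x,y:[240+(x-400)*.275-.4,255+y*.275-.4]
w1,w2,g1,g2=[on_plane("top",T(*p),.072) for p in((127,211),(288,181),(195,114),(222,273))]
ang=lambda v:np.degrees(np.arctan2(v[1],v[0]))
print("centers",(w1+w2)/2,(g1+g2)/2,"white",ang(w2-w1),"green",ang(g2-g1),np.linalg.norm(w1-w2),np.linalg.norm(g1-g2))
# height of a mark, two views: green & white
sg=[S(668,166),S(510,160)];sw=S(580,232)
for p in((195,114),(222,273),(127,211)):
  for q in sg+[sw]: print(p,tri(q,T(*p)))
a,b=on_plane("side",S(589,58),.119),on_plane("side",S(581,142),.119);print("bar side",(a+b)/2,ang(b-a),np.linalg.norm(a-b))
a,b=on_plane("top",T(140,193),.119),on_plane("top",T(254,173),.119);print("bar top",(a+b)/2,ang(b-a),np.linalg.norm(a-b))
c=(w1+w2+g1+g2)/4
for th in range(0,181,30):pass
print("tool y deg now",ang(R.from_quat(read_tcp_rot()).apply([0,1,0])),read_qpos())
```

```text
centers [0.58282257 0.20108505 0.072     ] [0.58400966 0.20068358 0.072     ] white -78.70551046964688 green -169.25495730010218 0.07238336813701357 0.07177900172895582
(195, 114) [0.58152963 0.2028324  0.09014684]
(195, 114) [0.61784608 0.20679506 0.07504466]
(195, 114) [0.6055071  0.2091765  0.03201288]
(222, 273) [0.5479455  0.19353891 0.0756283 ]
(222, 273) [0.5820734  0.20331279 0.07926104]
(222, 273) [0.56973233 0.20260201 0.02642246]
(127, 211) [0.55474926 0.22780674 0.12325665]
(127, 211) [0.58722442 0.23445868 0.11855597]
(127, 211) [0.57547284 0.23612776 0.07537622]
bar side [0.58229922 0.19876176 0.119     ] 102.11745261262848 0.04573776765616344
bar top [0.5834527  0.20051642 0.119     ] -79.31293311913007 0.04936547935781916
tool y deg now 69.61535247972569 [-1.31279168  0.38307504  0.04391442  1.59814445 -0.0178801   1.16116511
 -0.0499111 ]
```

```bash
cat >> h.py <<'E'
C=np.array([.583,.2005])
def quat(a):
    a=np.radians(a);y=np.array([np.cos(a),np.sin(a),0]);z=np.array([0,0,-1.]);return R.from_matrix(np.c_[np.cross(y,z),y,z]).as_quat()
def P(z): return [*C,z]
E
python3 - <<'E'
from h import *
for s in(11,191):
    print(s,[np.round(inverse_kinematics(P(.11),quat(s-d)),2).tolist() if inverse_kinematics(P(.11),quat(s-d)) is not None else None for d in(0,45,90,97)])
E
```

```text
11 [[-0.81, 0.52, 0.52, 1.81, -0.33, 0.9, 0.05], [-0.86, 0.54, 0.59, 1.81, -0.38, 0.91, -0.69], [-0.87, 0.54, 0.6, 1.81, -0.38, 0.91, -1.48], [-0.88, 0.55, 0.61, 1.81, -0.39, 0.91, -1.59]]
191 [[0.48, 0.9, -1.25, 1.74, 0.92, 1.21, 2.3], [-0.48, 0.48, 0.1, 1.79, -0.06, 0.88, 2.2], [-0.59, 0.48, 0.24, 1.8, -0.14, 0.88, 1.48], [-0.61, 0.48, 0.26, 1.8, -0.16, 0.88, 1.37]]
```

Run:
```python
from h import *
move_ptp(P(.20),quat(11)); f0=read_ft_force();print(read_time_s(),read_eef_pos(),f0,np.round(read_qpos(),2))
tip=tip_of("top","red_cap_grip") if read_camera("top") is not None else 0;print([(d["at"],d["confidence"]) for d in tip])
movel(P(.116),speed=.08);print("down",read_eef_pos(),read_ft_force(),read_ft_torque())
move_gripper(.03,20)
move_gripper(0.0,20);pause(.2)
print("grip",read_time_s(),read_eef_pos(),read_finger_gap(),read_ft_force(),read_ft_torque())
im=read_camera("side");cv2.imwrite("pics/grip.png",cv2.resize(im[200:360,200:400,::-1],(750,600),interpolation=2))
```

```text
2.3667 [0.58228865 0.20330488 0.19993082] [-0.62762208  0.16453018 -0.21573625] [-0.82  0.4   0.52  1.75 -0.23  1.05 -0.02]
[([248.7, 215.8], 0.54)]
down [0.58364058 0.20065356 0.11673376] [0.74046984 0.60117046 0.2943947 ] [ 0.05744763 -0.03775521 -0.00405558]
grip 4.7083 [0.58296372 0.20053802 0.11601888] 0.015627483983952237 [-0.1505426   0.51419112  0.90325419] [-0.00723684  0.13023424  0.00444854]
```

View pics/grip.png

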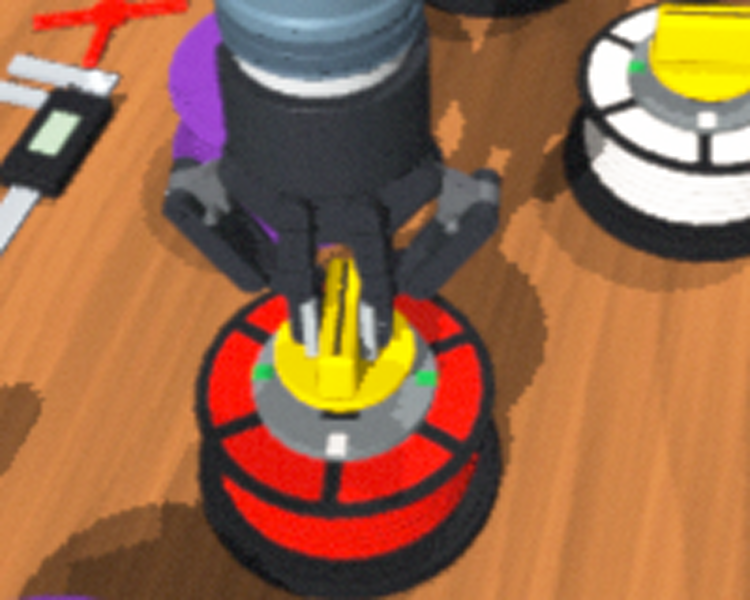

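The bar at (340,320) sits centred between the pads and the measured gap is 15.6 mm. Next: firmer grip, push down, turn.

Run:
```python
from h import *
move_gripper(0.0,60); z0=read_eef_pos()[2]
def rep(t): print(t,round(read_time_s(),2),np.round(read_eef_pos(),4),np.round(read_ft_force(),1),np.round(read_ft_torque(),2),round(read_finger_gap(),4),round(read_qpos()[6],3))
rep("grip"); movel(P(.116-.0135),speed=.03); pause(.2); rep("pushed")
im=read_camera("side");cv2.imwrite("pics/push.png",cv2.resize(im[200:360,200:400,::-1],(750,600),interpolation=2))
q0=np.array(read_qpos()); q0=np.array(inverse_kinematics(P(.1025),quat(11)))
for d in(15,30,45,60,75,88):
    q=q0.copy();q[6]-=np.radians(d);move_j(q);rep(d)
    if abs(read_ft_torque()[2])>1.5: break
pause(.2);rep("end")
im=read_camera("side");cv2.imwrite("pics/turn.png",cv2.resize(im[200:360,200:400,::-1],(750,600),interpolation=2))
```

```text
grip 4.97 [0.583  0.2006 0.1161] [-1.3 -1.   2.2] [-0.02  0.24  0.02] 0.0146 0.026
pushed 5.78 [0.5831 0.2006 0.1035] [-3.7  0.4  8. ] [-0.17  0.75  0.04] 0.0146 0.034
15 6.18 [0.5844 0.2008 0.104 ] [-0.7  0.2  8.2] [-0.13  0.46 -0.01] 0.0146 -0.228
30 6.54 [0.5851 0.2008 0.1043] [-0.6 -0.4  8.2] [-0.06  0.24  0.01] 0.0146 -0.49
45 6.9 [0.5855 0.2007 0.1045] [-1.1  0.1  7. ] [-0.09  0.13 -0.01] 0.0147 -0.752
60 7.26 [0.5856 0.2006 0.1045] [-0.1 -0.5  8. ] [-0.12  0.14 -0.04] 0.0148 -1.013
75 7.62 [0.5858 0.2006 0.1045] [-0.4 -0.1  8. ] [-0.14 -0.01 -0.01] 0.0146 -1.275
88 7.95 [0.5858 0.2006 0.1046] [ 0.  -0.3  8.5] [-0.15  0.05 -0.03] 0.0151 -1.502
end 8.15 [0.5859 0.2006 0.1046] [ 0.5 -0.1  8.3] [-0.14  0.05 -0.05] 0.0147 -1.502
```

View pics/turn.png

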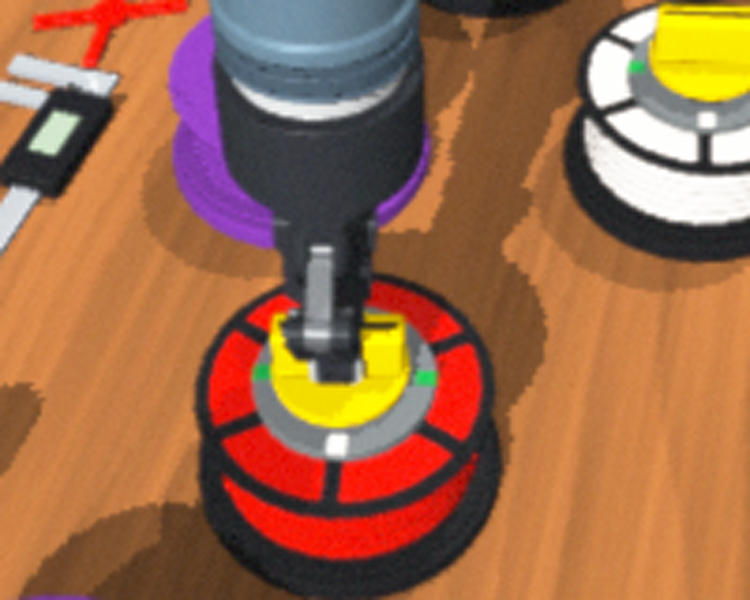

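The bar followed the jaws to the green marks at (262,373) and (427,379). I'll turn the last few degrees, let the spring lift the cap into the notch, release and back off.

Run:
```python
from h import *
def rep(t): print(t,round(read_time_s(),2),np.round(read_eef_pos(),4),np.round(read_ft_force(),1),np.round(read_ft_torque(),2),round(read_finger_gap(),4),round(read_qpos()[6],3))
q=np.array(read_qpos());q0=np.array(inverse_kinematics(P(.1025),quat(11)))
tgt=0.026-np.radians(90.5); q=np.array(inverse_kinematics(P(.1015),quat(-79.5)));move_j(q);pause(.1);rep("turn")
p=list(read_eef_pos());print("yaw",np.degrees(np.arctan2(*R.from_quat(read_tcp_rot()).apply([0,1,0])[[1,0]])))
movel(P(.1065),speed=.03);pause(.2);rep("rise")
move_gripper(.05,20);rep("open")
move_gripper(.085);movel(P(.2),speed=.15);rep("up")
move_ptp([.45,-.1,.3],quat(-79.5));pause(.3);rep("away")
a=read_camera("side");print([(d["at"],d["confidence"]) for d in tip_of("side","red_cap_grip")])
b=read_camera("top");print([(d["at"],d["confidence"]) for d in tip_of("top","red_cap_grip")])
cv2.imwrite("pics/end.png",np.hstack([cv2.resize(b[180:260,213:293,::-1],(400,400),interpolation=2),cv2.resize(a[255:365,240:350,::-1],(400,400),interpolation=2)]))
print("expected locked/up side",proj("side",[[*C,.098],[*C,.106]]))
```

```text
turn 8.55 [0.5859 0.2006 0.1037] [ 0.3 -1.3  8.6] [-0.17  0.06 -0.02] 0.0146 -1.539
yaw -79.53033038152269
rise 9.07 [0.5857 0.2006 0.108 ] [ 2.5 -0.4  6.7] [-0.1 -0.4  0. ] 0.015 -1.542
open 9.5 [0.5822 0.2005 0.1057] [-0.5  0.9 -0.2] [-0.02 -0.07  0.04] 0.0503 -1.543
up 10.72 [0.5822 0.2004 0.1992] [ 0.2  1.2 -0.4] [-0.03 -0.    0.02] 0.0852 -1.596
away 12.31 [ 0.4504 -0.0993  0.2998] [0.5 0.  0.4] [0.01 0.03 0.  ] 0.0846 -1.305
[([287.7, 291.6], 0.57)]
[([251.6, 217.1], 0.57)]
expected locked/up side [[290.34016005 290.91897282]
 [290.11810866 287.79198333]]
```

View pics/end.png

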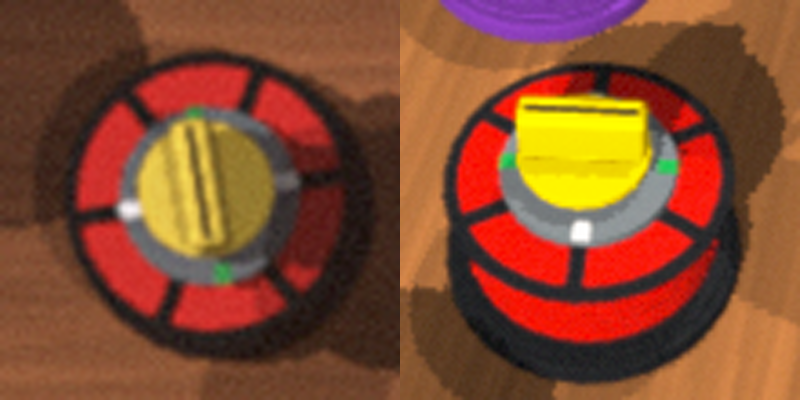

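Run:
```python
from h import *
print("bar top px measured (290.5,284.6)",proj("side",[[*C,.111],[*C,.119]]), "before: (290.9,282.1)")
```

```text
bar top px measured (290.5,284.6) [[289.97742187 285.81139246]
 [289.74920628 282.59955848]] before: (290.9,282.1)
```

```bash
python3 -c "
from bench import *
print(sign_off(),read_time_s())"
```

```text
the job is handed in; nothing more can be done
the job is handed in; nothing more can be done
```

The red spool's cap looks locked, and I handed the job in at about 12.3 s of robot time. No verdict was reported. I gripped the bar, pushed the cap down about 12.5 mm against roughly 8 N, turned it 90.5° clockwise and let it rise. I then opened the gripper and moved the arm clear. The blue and white caps and the purple look-alikes were not touched.

**Direction:** in the last pictures the bar points at the green marks to within about 1°.

**Height:** the cap sits lower than at the start. My rough pixel reading of the bar top gives about 6 mm lower, against the 8 mm expected. The side camera works out at about 2.5 mm per pixel, so that agrees within its resolution. The network's side-view point was row 291.6, close to the 290.9 expected for a locked cap (287.8 if it still stood up).

**Force:** the wrist force fell to about zero on release. The highest reading at my checks was about 9 N.

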